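Close the tasting-card holder: fold the flap and tuck it under the lip

ROBOT

A 6-joint arm with a two-finger parallel gripper is mounted at the origin on the work surface; the furniture and walls round the work are solid. World frame = base frame: x ahead of the robot, y to its left, z up, the work surface at z = 0. Lengths are in mm, angles in rad, forces in N, time in s.
With the tool pointing down it reaches from about 375 to 925 mm from the base axis. Payload 5.7 kg.
Tool frame: the origin (TCP) lies midway between the tips of the shut fingers; the grasp point (between the pads) lies 19 mm behind it (bot.grip_depth is the distance from the TCP to the grasp point, in mm); z points along the fingers, y is the line along which they close (so a half turn about z gives the same grasp; the last joint's range is limited). The gripper opens to 85 mm and grips with 20 to 120 N. Pads are 22 mm wide; open, the fingers measure 114 mm over their backs; the gripper's body (76 mm by 85 mm) begins 54 mm behind the grasp point. The pads swing forward as they close: fully open they stand 13 mm farther back than shut.
Start: joints at [1.121, 0.359, 1.51, -0, 1.272, -0.115], TCP at [197.14, 566.656, 231.267] pointing down, gripper open.
Joint ranges: [-2.97, 2.97], [-1.01, 2.36], [0.21, 2.38], [-0.96, 4.11], [0.2, 2.71], [-2.98, 2.98]. Speed limits (rad/s): [2.39, 2.39, 3.14, 3.14, 3.14, 3.14].

INTERFACE

Orientations are given as a rotation vector (axis times angle).
In Python, from plant import bot gives the robot as it stands.
- The arm moves only by the tool servo_tool, never from a script. Its argument "commands" is a list of rows, each a list of 3 entries, a list of its own where there are three numbers: the turn, a rotation vector about the tool's x, y, z in degrees, then the shift along the tool's x, y, z in m, then the opening, from 0 (shut) to 1 (fully open). A call has 1 to 5 rows; each row shifts and turns the commanded pose from where the row before left it, along the tool's axes as they then stand; what a row does not reach is not made up. A row lasts 1/8 s, in which the tool goes at most 62.5 mm and 10.7 degrees, less where a joint would pass 70% of its speed; a pose out of reach is approached as far as the arm can. A call with a gripper value outside its range is refused whole. The fingers move at their own pace and stop on an object; "newtons" is the grip in N (left out, the last holds). Time passes only in rows, so rows that do not move let the fingers close. It gives the time, the measured TCP pose, the force, the opening and the grip force at its end, in the units of the state.
- bot.state(): the state, without advancing time (a new reading comes with each control period).
- bot.snapshot(name): name is "side" or "top"; returns the picture (420x560x3 uint8, blue, green, red); there is no depth.
- bot.get_calibration(name): a dict with "fov_y" (degrees; the focal length in pixels is half the picture's height over the tangent of half this angle, whatever the lens; pixels are square), "cx", "cy" (the principal point, pixels), "R" (3x3) and "t" (3): a world point X has camera coordinates R X + t. Camera axes: x right, y down, z forward; pixel columns grow to the right and rows downward; lengths in mm; the calibration is good to about 2 mm. A picture is of the moment at which its call begins. get_calibration takes no time and is no camera call.
- bot.hand_in(): hands the job in; it is judged then, once.
Trained networks look in the newest picture that a camera, given by its name, has taken for a name from the list of things; names that differ only in an ending like _2 or _b are one class to them, and where a whole thing is asked for, a point or a joint stands for the part that bears it (a point fixed in the world has none). Each returns a list of dicts, best first, with "confidence" (0 to 1); they miss things now and then, are a little off and sometimes report something else, mostly with a low value. They report only what shows in the picture. A call takes as long as a camera call. They do not tell look-alikes from the thing itself.
- bot.recognise(camera, target): "point" ([column, row] in pixels, amid what is visible of it).
- bot.cut_out(camera, target): "mask" (420x560 bool, what is visible of it) and "point" ([column, row] in pixels, amid what is visible of it).
The state is a dict: "t": time; "qpos": joint angles; "joint_vel": joint speeds; "effort": joint torques, N m; "position": TCP position; "ee_rot": TCP orientation; "wrist_force": force on the tool from outside, world axes, zero at the start; "moment": the same for the moment, N m; "gripper_width": finger opening in mm; "grasp_force": force on a finger pad.
Only numpy, scipy, OpenCV 4.12 (cv2) and the standard library are available. Lean on these libraries where they do the work, as an engineer would, in place of code of your own. Each camera call takes 0.05 s, during which the arm holds its last target. There are 200 camera calls.

TASK

Close the tasting-card holder: with the fingertips, push its upright dark red flap over and down onto the cards, then keep it pressed down and push it along by its brass thumb ridge until its free edge is tucked well under the brass lip and stays shut by itself when you let go. Only push, and gently: do not grip or lift anything, and leave the cards and the things standing around where they are.

Things in the scene. Friction and masses are not known exactly. Their poses are not given: they have to be found in the camera images.
- holder: Tasting-card holder, fixed: light wooden board 200 x 130 x 12 mm with a dark red flap. Origin at the centre of its underside, z up; +x runs along the 200 mm side from the hinge end to the brass lip, y across. At the hinge end two brass cheeks (x = -99 to -33, y = +-58.5 to 63.5, top z = 51 mm) hold the flap's hinge pin in slots, so that the flap can also slide towards the lip.
- flap (a joint): Angle of the flap (rad): 0 = flat, 1.57 = upright, stop at -0.08. A plate 140 mm from hinge axis to free edge, 100 wide, 4 thick (axis at mid-thickness), clear window near the hinge, solid red beyond 76 mm. A spring lifts it towards 1.45 (0.22 N m when flat: 2 to 3 N at the ridge), friction holds it within 0.3 of that; let go, it springs up unless its edge is under the lip.
- carriage (a joint): How far the flap with its pin has slid along holder +x (m): 0 at the start, 0.030 at the stop. About 4 N moves it; it stays where it is put. With the flap flat the free edge is at holder x = 55 mm + this, and passes under the lip's edge (x = 64 mm) only with the flap at 0.01 rad or lower. Slid early, with the flap raised, the flap comes down on top of the lip.
- flap_hinge (a point): Middle of the flap's hinge pin; at the start x = -85, z = 40 mm in the holder's frame; moves with the carriage. Its x axis points along the flap to the free edge, y along the pin, z out of the flap's outer face (the upper one when shut, which faces away from the lip when upright).
- ridge (a point): Foot of the brass thumb ridge on the flap's outer face, 96 mm from the hinge axis: a wall 90 mm wide across the flap, standing 9 mm out of that face, steep towards the hinge, sloping down towards the free edge and ending 114 mm from the axis. A fingertip on the hinge side of it can press the flap down and push it along. Axes as flap_hinge.
- flap_edge (a point): Middle of the flap's free edge, at mid-thickness, 140 mm from the hinge axis.
- lip_edge (a point): Middle of the lip's rolled edge at the height of its underside (holder x = 64, z = 44 mm); axes as the holder's. The lip is a brass shelf 110 mm wide across the holder, overhanging from x = 64 to 93 mm, underside z = 44, top z = 50 mm, on a post whose inner face is at x = 88 mm.
- card_block: Block of cream tasting cards 92 x 64 x 13 mm lying loose on the middle of the board between low brass rails, top at z = 25 mm. Origin at the centre of its underside.
- stopper_0: Reddish-brown turned wood bottle stopper with cork shank, standing on its head, 33 x 33 x 46 mm. A bystander. Origin at the centre of its underside.
- stopper_1: Dark turned wood bottle stopper with cork shank, standing on its head, 33 x 33 x 46 mm. A bystander. Origin at the centre of its underside.
- cork_0: Pulled wine cork lying on its side, 24 x 44 x 24 mm. A bystander. Origin at the centre of its underside.
- clear_tumbler: Stemless clear tasting glass, 67 mm across, 91 mm high, beyond the holder's lip. A bystander. Origin at the centre of its underside.
- coaster_stack: Stack of dark round coasters, 71 mm across, 13 mm high. A bystander. Origin at the centre of its underside.
- matchbox: Red matchbox 36 x 54 x 14 mm. A bystander. Origin at the centre of its underside.
Mind the look-alikes: they are no part of the job. Of the things shaped like the card_block, the cream one is meant.

How it is judged (in metres and radians):
On the way, in this order (a step that is already met when the one before it is completed fails the run):
1. the flap is folded down flat over the cards before it is slid under the lip (value of joint flap below 0.05 rad and value of joint carriage below 0.014 m), for 0.04 s.
2. the free edge is tucked under the lip (value of joint carriage above 0.018 m and value of joint flap below 0.03 rad and z of flap_edge in the frame of holder below 0.044 m and x of flap_edge in the frame of lip_edge above 0.007 m), for 0.2 s.
At the end, for the whole second after the job is handed in: The flap lies flat (angle below 0.03 rad) and has slid at least 18 mm, so that its free edge is at least 7 mm beneath the lip and below its underside, at rest; the cards lie on the board within 12 mm of its middle; every bystander is within 30 mm of where it stood (all of step 2 and velocity of joint flap between -0.05 and 0.05 rad/s and velocity of joint carriage between -0.01 and 0.01 m/s and z of card_block in the frame of holder below 0.02 m and horizontal distance between card_block and holder below 0.012 m and distance of each of stopper_0, cork_0, clear_tumbler, stopper_1, coaster_stack, matchbox from where it was at the start of the episode below 0.03 m); the robot touches nothing.
It fails at once if the holder or its flap is pressed or squeezed with more than 40 N (contact force between the fingers and holder above 40 N).
It fails at once if the cards are lifted off the board (z of card_block in the frame of holder above 0.03 m).
It fails at once if a bystander is lifted, carried or pushed away by more than 30 mm (distance of any of stopper_0, cork_0, clear_tumbler, stopper_1, coaster_stack, matchbox from where it was at the start of the episode above 0.03 m).
It fails at once if a standing thing is tipped over (angle between any of stopper_0, stopper_1, clear_tumbler's own z axis and vertical above 0.6 rad).
It also fails if it takes over 38 s, if anything falls off the work surface, if the arm or the gripper's body presses on something with over 40 N, if the wrist force passes 120 N, or if a joint passes its speed limit or range.

## Working session

There is one attempt and no reset: what is moved stays moved. The work goes in short steps, Python scripts to look and compute and a tool call to move; the robot and the scene stay as the last step left them, time stands still between calls to the robot, and variables do not carry over. Pictures are saved under pics/ and viewed, at most 13 in all, crops included, and the job is handed in when it is done.

Besides the shell and the picture viewer there is one more tool, called after "Emit:" as name(argument=value, ...) on one line, values as JSON. servo_tool: Moves the arm, as the interface text tells. Its arguments: {"type":"object","properties":{"commands":{"type":"array"},"newtons":{"type":"number"}},"required":["commands"]}

```bash
mkdir -p pics
python3 - <<'E'
from plant import bot
import cv2,numpy as np
for n in("side","top"):
    cv2.imwrite(f"pics/{n}0.png",bot.snapshot(n)); c=bot.get_calibration(n); print(n,c)
    for t in ("holder","flap","ridge","flap_edge","lip_edge","card_block","clear_tumbler","stopper_0","stopper_1"):
        print(t,[(np.round(d["point"]).tolist(),round(d["confidence"],2)) for d in bot.recognise(n,t)][:3])
s=bot.state();print(s)
E
```

```text
side {'fov_y': 43.14955826374571, 'cx': 273.9942797997119, 'cy': 202.33034979161283, 'R': array([[ 0.99815889, -0.06063853, -0.00133787],
       [-0.04599233, -0.74232238, -0.66846256],
       [ 0.03954145,  0.66729338, -0.74374459]]), 't': array([-511.25670178,   75.7243085 , 1544.2362671 ])}
holder [([287.0, 192.0], 0.96)]
flap [([280.0, 168.0], 0.8)]
ridge [([280.0, 172.0], 0.72)]
flap_edge [([281.0, 168.0], 0.92)]
lip_edge [([285.0, 196.0], 0.94), ([285.0, 247.0], 0.27)]
card_block [([287.0, 209.0], 0.86), ([260.0, 163.0], 0.68), ([279.0, 172.0], 0.66)]
clear_tumbler [([287.0, 246.0], 0.9)]
stopper_0 [([255.0, 232.0], 0.54), ([288.0, 249.0], 0.5)]
stopper_1 [([255.0, 232.0], 0.54), ([288.0, 249.0], 0.5)]
top {'fov_y': 57.81387530640109, 'cx': 275.66002308417774, 'cy': 207.41355589485164, 'R': array([[-0.02202188, -0.99975666, -0.00128876],
       [-0.98352188,  0.02189561, -0.17945834],
       [ 0.17944289, -0.00268448, -0.98376473]]), 't': array([ 58.26569039, 500.82191751, 932.91702131])}
holder [([315.0, 227.0], 0.69), ([284.0, 202.0], 0.67), ([350.0, 190.0], 0.54)]
flap [([25
[... 413 characters left out ...]
 1.0, 'qpos': array([ 1.12088168e+00,  3.58789972e-01,  1.51038227e+00, -4.66401228e-06,
        1.27248447e+00, -1.15085395e-01]), 'joint_vel': array([-1.95442248e-05, -8.02619377e-04,  4.01539843e-04, -1.95113272e-04,
       -1.90449919e-03, -1.49138393e-04]), 'effort': array([-3.51883018e-04, -5.27592766e+01, -2.79056740e+01, -3.53734677e-04,
        1.47353050e-03, -2.79330931e-05]), 'position': array([197.15914336, 566.66694517, 231.27951406]), 'ee_rot': array([-5.23490759e-01, -3.09765662e+00,  9.85941647e-05]), 'wrist_force': array([-0.32230629,  0.37969831,  1.48127708]), 'moment': array([ 0.03336766, -0.05424058, -0.00171158]), 'grasp_force': 0.0, 'gripper_width': 85.28077550395724}
```

Run:
```python
import cv2
a=cv2.imread("pics/side0.png");b=cv2.imread("pics/top0.png")
cv2.imwrite("pics/sc.png",cv2.resize(a[115:290,180:400],None,fx=3.4,fy=3.4,interpolation=cv2.INTER_CUBIC))
cv2.imwrite("pics/tc.png",cv2.resize(b[110:280,180:400],None,fx=3.4,fy=3.4,interpolation=cv2.INTER_CUBIC))
```

```text
(no output)
```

View pics/sc.png

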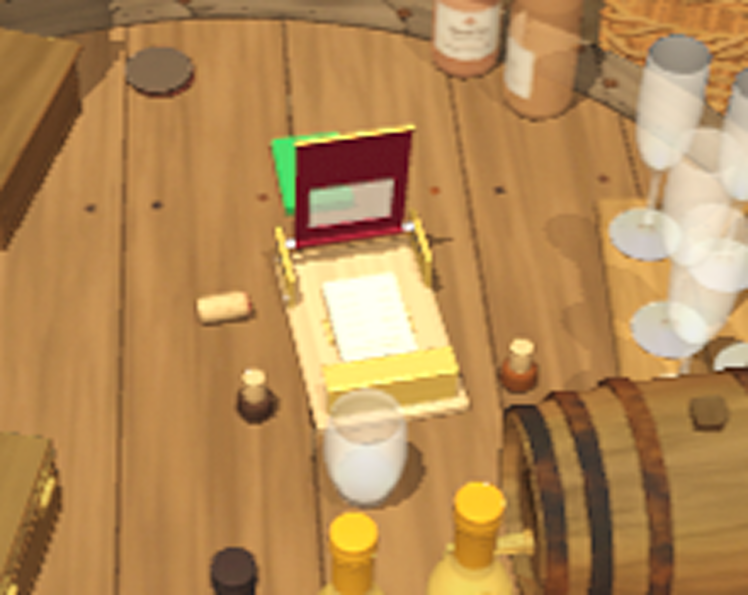

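View pics/tc.png

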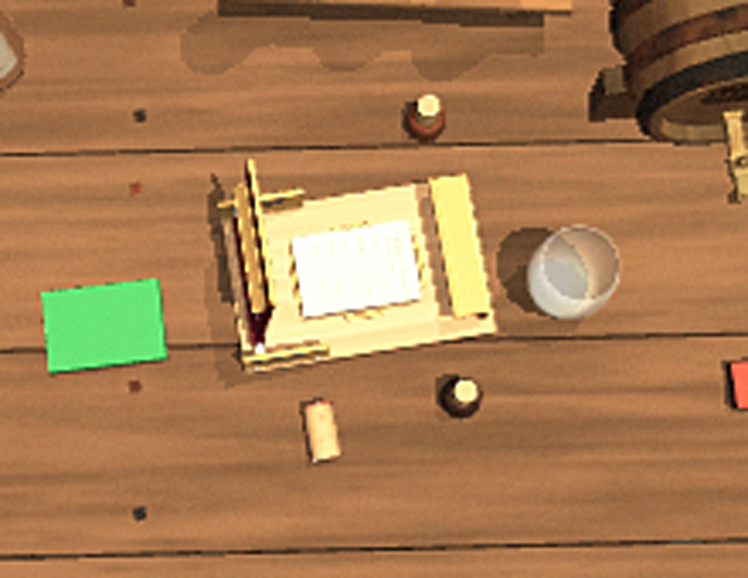

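View pics/side0.png

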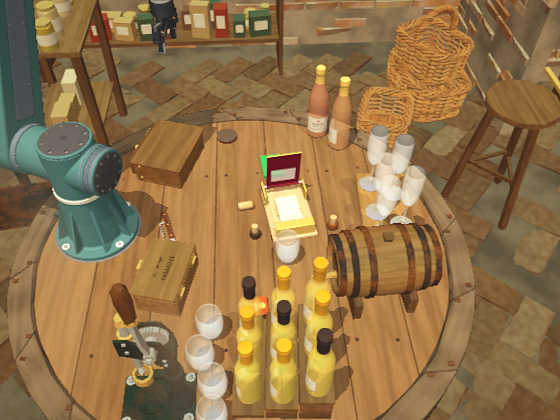

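View pics/top0.png

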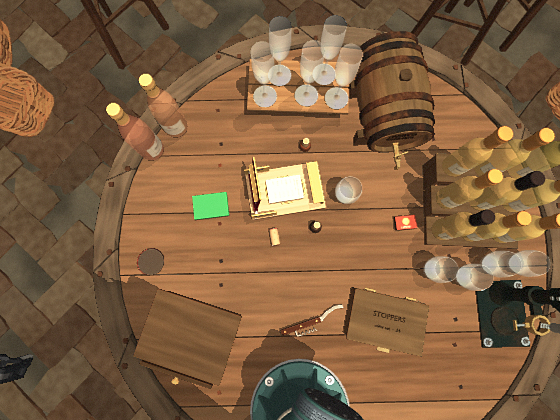

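The cream block on the board is the card_block: side (287,209), top (281,187). The green slab at top (212,204) is a look-alike lying on the table. The flap is upright at side (282,168), and the lip sits at top (316,184), towards the glass. The holder's +x runs roughly along world -y.

```bash
cat > h.py <<'E'
import numpy as np
from plant import bot
from scipy.optimize import least_squares
C={n:bot.get_calibration(n) for n in("side","top")}
def proj(n,X):
    c=C[n];p=np.atleast_2d(X)@c["R"].T+c["t"];f=210/np.tan(np.radians(c["fov_y"])/2)
    return p[:,:2]/p[:,2:]*f+[c["cx"],c["cy"]]
def hw(P,p):
    c,s=np.cos(p[2]),np.sin(p[2]);P=np.atleast_2d(np.array(P,float))
    return np.c_[P[:,0]*c-P[:,1]*s+p[0],P[:,0]*s+P[:,1]*c+p[1],P[:,2]]
E
python3 - <<'E'
from h import *
T=[((494,331),(100,-65,12)),((429,177),(64,55,50)),((466,174),(93,55,50)),((490,313),(93,-55,50)),((455,318),(64,-55,50)),((328,347),(-33,-61,51)),((303,192),(-33,61,51))]
S=[((320,415),(100,-65,12)),((468,402),(100,65,12)),((326,378),(64,-55,50)),((448,350),(64,55,50)),((432,250),(-33,61,51))]
TF=[((251,160),50),((262,312),-50)];SF=[((298,143),-50),((413,128),50)]
px=lambda L,o:np.array([a for a,_ in L])/3.4+o
to,so=(180,110),(180,115)
def fl(p,L): return hw([(-85+140*np.cos(p[3]),y,40+140*np.sin(p[3])) for _,y in L],p)
def res(p):
    return np.concatenate([proj("top",hw([b for _,b in T],p))-px(T,to),proj("side",hw([b for _,b in S],p))-px(S,so),
      proj("top",fl(p,TF))-px(TF,to),proj("side",fl(p,SF))-px(SF,so)])
r=least_squares(lambda p:res(p).ravel(),[530,0,-1.5,1.45],x_scale=[100,100,1,1],loss="soft_l1")
p=r.x;print(p,np.round(res(p),1).tolist())
# free triangulation of points seen in both views, as height check
for nm,a,b in[("lip64,+55",(429,177),(448,350)),("lip64,-55",(455,318),(326,378)),("flap+",(251,160),(413,128)),("flap-",(262,312),(298,143)),("board",(494,331),(320,415))]:
    f=lambda X:np.r_[(proj("top",X)-px([(a,0)],to)).ravel(),(proj("side",X)-px([(b,0)],so)).ravel()]
    q=least_squares(f,[530,0,50.],x_scale=100);print(nm,q.x.round(1),round(q.cost,2))
for nm,P in[("origin",(0,0,0)),("hinge",(-85,0,40)),("edge",(-85+140*np.cos(p[3]),0,40+140*np.sin(p[3]))),("lip",(64,0,44))]:print(nm,hw(P,p).round(1))
print(bot.state()["t"])
E
```

```text
[555.30405141  21.27699324  -1.43394481   1.44985492] [[0.6, 0.3], [-0.2, 0.5], [-0.2, -0.3], [0.3, -0.5], [-0.5, -0.2], [-0.1, -0.6], [-0.2, -0.5], [-1.0, 3.9], [0.2, 0.6], [-1.8, -4.0], [0.3, -1.7], [-1.0, 2.7], [-0.5, -0.3], [2.9, -2.4], [-1.1, -0.3], [-0.1, -0.7]]
lip64,+55 [619.7 -36.   45.2] 0.47
lip64,-55 [513.1 -52.4  34.6] 0.2
flap+ [595.7  94.7 176.9] 0.0
flap- [495.9  89.4 169. ] 1.78
board [505.2 -83.1  24. ] 0.67
origin [[555.3  21.3   0. ]]
hinge [[543.7 105.5  40. ]]
edge [[546.   88.7 179. ]]
lip [[564.  -42.1  44. ]]
1.0
```

Emit:
servo_tool(commands=[[[0,0,10.5],[0,0,0],0],[[0,0,10.5],[0,0,0],0],[[0,0,10.5],[0,0,0],0],[[0,0,10.5],[0,0,0],0],[[0,0,10.5],[0,0,0],0]], newtons=20)

```text
t: 1.62
position: [197.1, 566.6, 231.2]
ee_rot: [1.847, 2.541, -0.0]
wrist_force: [0.0, -0.1, -0.1]
gripper_width: -0.1
grasp_force: 0.0
```

Emit:
servo_tool(commands=[[[0,0,10.5],[0,0,0],0],[[0,0,0],[0,0,0],0]])

```text
t: 1.88
position: [197.1, 566.7, 231.3]
ee_rot: [2.063, 2.369, -0.0]
wrist_force: [-0.2, 0.1, -0.7]
gripper_width: -0.2
grasp_force: 0.0
```

```bash
cat >> h.py <<'E'
P=np.array([555.304,21.277,-1.43394])
from scipy.spatial.transform import Rotation as Ro
def where(tgt=None):
    s=bot.state();R=Ro.from_rotvec(s["ee_rot"]).as_matrix();c,si=np.cos(P[2]),np.sin(P[2])
    H=np.array([[c,-si,0],[si,c,0],[0,0,1]]);w=s["position"]-[P[0],P[1],0]
    print("t",round(s["t"],2),"tcp",s["position"].round(1),"holder",(H.T@w).round(1),"F_holder",(H.T@s["wrist_force"]).round(1),"w",round(s["gripper_width"],1))
    print("tool axes in holder\n",(H.T@R).round(3))
    if tgt is not None: print("shift tool mm",(R.T@(hw(tgt,P)[0]-s["position"])).round(1))
def path(th,r=88,half=11):
    t=np.array(th,float);fx=-85+r*np.cos(t)-2*np.sin(t);rx=-85+96*np.cos(t)-11*np.sin(t)
    return np.c_[t,np.minimum(fx,rx)-half,40+r*np.sin(t)+2*np.cos(t)]
E
python3 -c "
from h import *
where((-125,0,231)); print(path([1.45,1.3,1.15,1,.85,.7,.55,.4,.3,.2,.1,0,-.05]).round(2))"
```

```text
t 1.88 tcp [197.1 566.7 231.3] holder [-589.2 -280.4  231.3] F_holder [-0.1 -0.2 -0.7] w -0.2
tool axes in holder
 [[-1.    -0.001  0.   ]
 [-0.001  1.    -0.   ]
 [-0.    -0.    -1.   ]]
shift tool mm [-4.645e+02  2.798e+02  3.000e-01]
[[ 1.4500e+00 -9.5350e+01  1.2760e+02]
 [ 1.3000e+00 -8.0920e+01  1.2533e+02]
 [ 1.1500e+00 -6.6830e+01  1.2114e+02]
 [ 1.0000e+00 -5.3390e+01  1.1513e+02]
 [ 8.5000e-01 -4.0910e+01  1.0743e+02]
 [ 7.0000e-01 -2.9980e+01  9.8220e+01]
 [ 5.5000e-01 -2.2020e+01  8.7700e+01]
 [ 4.0000e-01 -1.5730e+01  7.6110e+01]
 [ 3.0000e-01 -1.2520e+01  6.7920e+01]
 [ 2.0000e-01 -1.0150e+01  5.9440e+01]
 [ 1.0000e-01 -8.6400e+00  5.0780e+01]
 [ 0.0000e+00 -8.0000e+00  4.2000e+01]
 [-5.0000e-02 -8.0100e+00  3.7600e+01]]
```

Emit:
servo_tool(commands=[[[0,0,0],[-0.046,0.028,0],0],[[0,0,0],[-0.046,0.028,0],0],[[0,0,0],[-0.046,0.028,0],0],[[0,0,0],[-0.046,0.028,0],0],[[0,0,0],[-0.046,0.028,0],0]])

```text
t: 2.5
position: [368.1, 356.5, 231.5]
ee_rot: [2.059, 2.373, 0.001]
wrist_force: [1.1, 0.3, 0.3]
gripper_width: -0.0
grasp_force: 0.0
```

Emit:
servo_tool(commands=[[[0,0,0],[-0.046,0.028,0],0],[[0,0,0],[-0.046,0.028,0],0],[[0,0,0],[-0.046,0.028,0],0],[[0,0,0],[-0.046,0.028,0],0],[[0,0,0],[-0.046,0.028,0],0]])

```text
t: 3.12
position: [538.2, 147.5, 231.5]
ee_rot: [2.059, 2.372, 0.001]
wrist_force: [1.4, 0.8, -0.2]
gripper_width: 0.2
grasp_force: 0.0
```

Emit:
servo_tool(commands=[[[0,0,0],[0,0,0.04],0],[[0,0,0],[0,0,0.04],0],[[0,0,0],[0,0,0.023],0],[[0,0,0],[0,0,0],0]])

```text
t: 3.62
position: [535.6, 148.7, 126.6]
ee_rot: [-2.059, -2.369, 0.005]
wrist_force: [-1.2, -0.2, -0.4]
gripper_width: 0.3
grasp_force: 0.0
```

Run:
```python
from h import *
import cv2
where((-100,0,128))
a=bot.snapshot("side");b=bot.snapshot("top")
A=cv2.resize(a[100:250,210:350],(560,600),interpolation=3)[:, :400];
im=np.hstack([cv2.resize(a[120:230,230:330],(400,440),interpolation=3),cv2.resize(b[140:250,220:320],(400,440),interpolation=3)])
cv2.imwrite("pics/p1.png",im)
```

```text
t 3.62 tcp [535.6 148.7 126.6] holder [-128.9   -2.2  126.6] F_holder [ 0.  -1.2 -0.4] w 0.3
tool axes in holder
 [[-1.    -0.003  0.   ]
 [-0.003  1.    -0.004]
 [-0.    -0.004 -1.   ]]
shift tool mm [-28.9   2.1  -1.4]
```

View pics/p1.png

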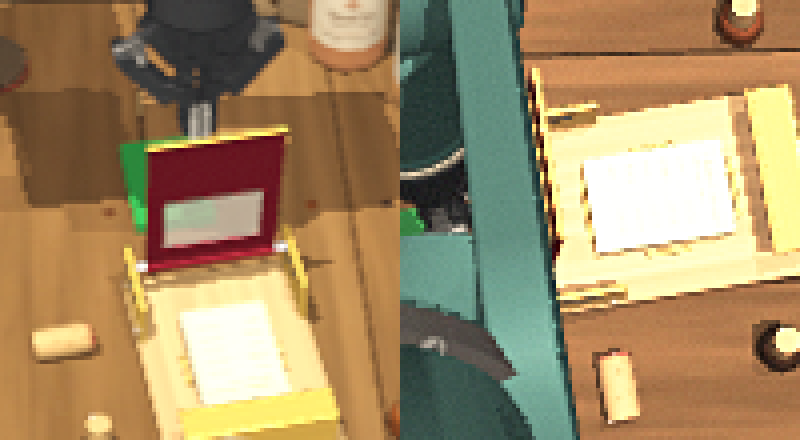

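The fingers are behind the flap, clear of it and centred, showing above its edge at crop (203,118). Next I approach and start the fold.

Emit:
servo_tool(commands=[[[0,0,0],[-0.014,0.001,0],0],[[0,0,0],[-0.012,0.001,0],0],[[0,0,0],[-0.005,0,0],0],[[0,0,0],[-0.005,0,0],0],[[0,0,0],[0,0,0],0]])

```text
t: 4.35
position: [544.0, 113.2, 128.4]
ee_rot: [2.065, 2.367, -0.0]
wrist_force: [0.3, -0.7, -0.7]
gripper_width: 0.0
grasp_force: 0.0
```

Emit:
servo_tool(commands=[[[0,0,0],[-0.006,0,0],0],[[0,0,0],[-0.006,0,0.001],0],[[0,0,0],[-0.006,0,0.002],0],[[0,0,0],[-0.007,0,0.002],0],[[0,0,0],[0,0,0],0]])

```text
t: 4.97
position: [547.4, 88.2, 123.0]
ee_rot: [-2.066, -2.367, 0.001]
wrist_force: [-0.0, 0.5, -0.6]
gripper_width: 0.2
grasp_force: 0.0
```

Run:
```python
from h import *
import cv2
where()
a=bot.snapshot("side");cv2.imwrite("pics/p2.png",cv2.resize(a[120:250,220:350],None,fx=4.5,fy=4.5,interpolation=3))
```

```text
t 4.97 tcp [547.4  88.2 123. ] holder [-67.3   1.3 123. ] F_holder [-0.5  0.1 -0.6] w 0.2
tool axes in holder
 [[-1.     0.001  0.   ]
 [ 0.001  1.    -0.   ]
 [-0.    -0.    -1.   ]]
```

View pics/p2.png

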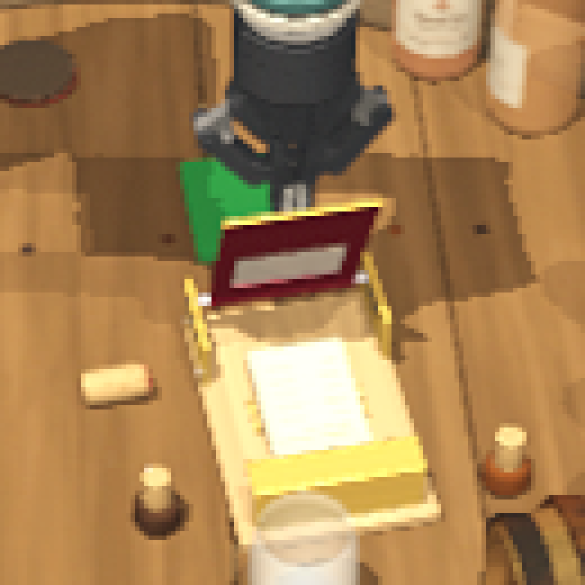

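Flap has started over (about 1.1 rad), following the fingers; the carriage looks unmoved. Continuing along the arc.

Emit:
servo_tool(commands=[[[0,0,0],[-0.007,-0.0005,0.004],0],[[0,0,0],[-0.006,-0.0005,0.004],0],[[0,0,0],[-0.006,0,0.004],0],[[0,0,0],[-0.006,0,0.004],0],[[0,0,0],[-0.005,0,0.004],0]])

```text
t: 5.65
position: [550.4, 58.6, 102.9]
ee_rot: [-2.065, -2.367, 0.0]
wrist_force: [-0.8, 0.9, 0.7]
gripper_width: -0.0
grasp_force: 0.5
```

Emit:
servo_tool(commands=[[[0,0,0],[-0.005,0,0.005],0],[[0,0,0],[-0.004,0,0.005],0],[[0,0,0],[0,0,0],0]])

```text
t: 6.02
position: [551.6, 49.7, 92.9]
ee_rot: [-2.065, -2.367, 0.001]
wrist_force: [-0.9, 0.4, 0.5]
gripper_width: 0.4
grasp_force: 0.2
```

Run:
```python
from h import *
import cv2
where((-22,0,87.7))
a=bot.snapshot("side");cv2.imwrite("pics/p3.png",cv2.resize(a[130:240,230:340],None,fx=5.4,fy=5.4,interpolation=3))
for th in(.55,.7,.8):
  for c in(0,10): print(th,c,[(( proj("side",hw((-85+c+140*np.cos(th),y,40+140*np.sin(th)),P))-[230,130])*5.4).round().tolist() for y in(-50,50)])
```

```text
t 6.03 tcp [551.6  49.7  92.9] holder [-28.6   0.2  92.9] F_holder [-0.5 -0.8  0.5] w 0.4
tool axes in holder
 [[-1.     0.001  0.   ]
 [ 0.001  1.    -0.001]
 [-0.    -0.001 -1.   ]]
shift tool mm [-6.6 -0.2  5.2]
0.55 0 [[[236.0, 373.0]], [[426.0, 345.0]]]
0.55 10 [[[240.0, 387.0]], [[431.0, 359.0]]]
0.7 0 [[[231.0, 333.0]], [[422.0, 305.0]]]
0.7 10 [[[235.0, 347.0]], [[427.0, 319.0]]]
0.8 0 [[[228.0, 306.0]], [[419.0, 278.0]]]
0.8 10 [[[232.0, 320.0]], [[423.0, 292.0]]]
```

View pics/p3.png

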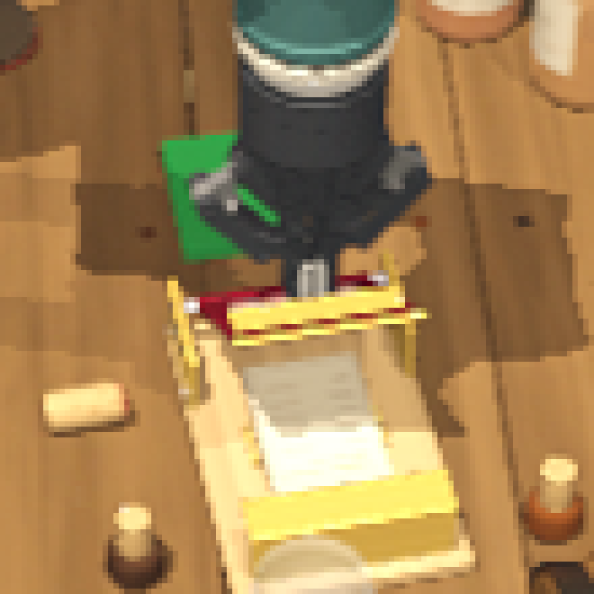

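Free edge now runs (232,342)–(425,314) in the crop, which fits 0.67 rad with the carriage at about 0, so it's on track.

Emit:
servo_tool(commands=[[[0,0,0],[-0.0045,0,0.005],0],[[0,0,0],[-0.003,0,0.006],0],[[0,0,0],[-0.003,0,0.006],0],[[0,0,0],[-0.0025,0,0.006],0],[[0,0,0],[-0.0015,0,0.005],0]])

```text
t: 6.7
position: [553.9, 35.3, 64.9]
ee_rot: [2.065, 2.367, -0.0]
wrist_force: [-0.1, -0.2, 2.9]
gripper_width: 0.2
grasp_force: 1.1
```

Emit:
servo_tool(commands=[[[0,0,0],[-0.0015,0,0.005],0],[[0,0,0],[-0.001,0,0.005],0],[[0,0,0],[0,0,0.004],0],[[0,0,0],[0,0,0],0]])

```text
t: 7.2
position: [553.9, 33.3, 51.0]
ee_rot: [-2.065, -2.367, 0.0]
wrist_force: [0.6, -0.9, 1.2]
gripper_width: -0.1
grasp_force: 0.7
```

Run:
```python
from h import *
import cv2
where((-10,0,41))
a=bot.snapshot("side");cv2.imwrite("pics/p4.png",cv2.resize(a[140:240,240:340],None,fx=6,fy=6,interpolation=3))
for th in(0,.1,.2):
  for c in(0,10): print(th,c,[(( proj("side",hw((-85+c+140*np.cos(th),y,40+140*np.sin(th)),P))-[240,140])*6).round().tolist() for y in(-50,50)])
```

```text
t 7.2 tcp [553.9  33.3  51. ] holder [-12.1   0.3  51. ] F_holder [1.  0.4 1.2] w -0.1
tool axes in holder
 [[-1.  0. -0.]
 [ 0.  1. -0.]
 [ 0. -0. -1.]]
shift tool mm [-2.1 -0.3 10. ]
0 0 [[[211.0, 490.0]], [[417.0, 459.0]]]
0 10 [[[215.0, 506.0]], [[422.0, 474.0]]]
0.1 0 [[[211.0, 470.0]], [[418.0, 438.0]]]
0.1 10 [[[215.0, 486.0]], [[423.0, 454.0]]]
0.2 0 [[[210.0, 448.0]], [[418.0, 416.0]]]
0.2 10 [[[214.0, 464.0]], [[423.0, 432.0]]]
```

View pics/p4.png

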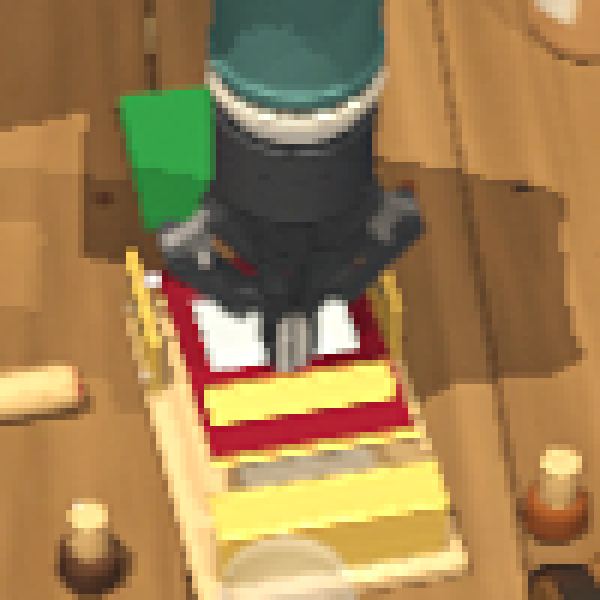

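Edge at crop (212,465)–(420,433) fits about 0.12 rad and carriage 0. The tip is on the hinge side of the ridge and the edge is still short of the lip. Pressing flat next.

Emit:
servo_tool(commands=[[[0,0,0],[0,0,0.004],0],[[0,0,0],[0,0,0.004],0],[[0,0,0],[0,0,0.004],0],[[0,0,0],[0,0,0],0],[[0,0,0],[0,0,0],0]])

```text
t: 7.88
position: [554.0, 33.3, 39.2]
ee_rot: [-2.065, -2.368, 0.0]
wrist_force: [0.1, -0.8, 1.6]
gripper_width: 0.0
grasp_force: 1.0
```

Emit:
servo_tool(commands=[[[0,0,0],[-0.004,0,0.001],0],[[0,0,0],[-0.004,0,0],0],[[0,0,0],[-0.004,0,0],0],[[0,0,0],[-0.004,0,0],0],[[0,0,0],[0,0,0],0]])

```text
t: 8.5
position: [556.0, 17.1, 38.2]
ee_rot: [-2.065, -2.367, 0.001]
wrist_force: [-0.3, 2.2, 1.8]
gripper_width: -0.2
grasp_force: 1.8
```

Run:
```python
from h import *
import cv2
where()
a=bot.snapshot("side");cv2.imwrite("pics/p5.png",cv2.resize(a[160:240,250:340],None,fx=7,fy=7,interpolation=3))
for th in(-.06,0,.05):
  for c in(0,10): print(th,c,[(( proj("side",hw((-85+c+140*np.cos(th),y,40+140*np.sin(th)),P))-[250,160])*7).round().tolist() for y in(-50,50)])
```

```text
t 8.5 tcp [556.   17.1  38.2] holder [ 4.2  0.1 38.2] F_holder [-2.2  0.   1.8] w -0.2
tool axes in holder
 [[-1.     0.001 -0.   ]
 [ 0.001  1.    -0.   ]
 [ 0.    -0.    -1.   ]]
-0.06 0 [[[176.0, 445.0]], [[415.0, 408.0]]]
-0.06 10 [[[181.0, 463.0]], [[421.0, 426.0]]]
0 0 [[[176.0, 432.0]], [[416.0, 395.0]]]
0 10 [[[181.0, 451.0]], [[422.0, 413.0]]]
0.05 0 [[[176.0, 421.0]], [[417.0, 384.0]]]
0.05 10 [[[181.0, 439.0]], [[423.0, 402.0]]]
```

View pics/p5.png

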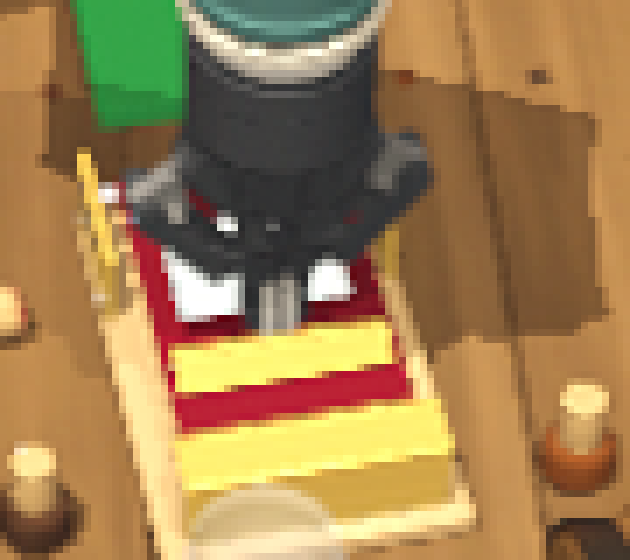

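The tip is against the ridge (Fx -2.2 N), the flap is flat, and its edge is right at the lip's edge, around crop row 432. Sliding on.

Emit:
servo_tool(commands=[[[0,0,0],[-0.004,0,0],0],[[0,0,0],[-0.004,0,0],0],[[0,0,0],[-0.004,0,0],0],[[0,0,0],[0,0,0],0]])

```text
t: 9.05
position: [557.8, 4.9, 38.3]
ee_rot: [2.065, 2.367, -0.001]
wrist_force: [0.2, 1.2, 0.6]
gripper_width: -0.2
grasp_force: 1.7
```

Emit:
servo_tool(commands=[[[0,0,0],[-0.004,0,0],0],[[0,0,0],[-0.004,0,0],0],[[0,0,0],[-0.002,0,0],0],[[0,0,0],[0,0,0],0],[[0,0,0],[0,0,0],0]])

```text
t: 9.68
position: [559.1, -4.8, 38.3]
ee_rot: [2.064, 2.368, -0.001]
wrist_force: [-1.5, 0.8, 2.7]
gripper_width: 0.0
grasp_force: 1.5
```

Run:
```python
from h import *
import cv2
where()
a=bot.snapshot("side");cv2.imwrite("pics/p6.png",cv2.resize(a[160:240,250:340],None,fx=7,fy=7,interpolation=3))
for c in(0,20,25,30): print(c,[((proj("side",hw((x+c,y,z-3),P))-[250,160])*7).round().tolist() for y in(-45,45) for x,z in((11,51),(29,42))])
```

```text
t 9.68 tcp [559.1  -4.8  38.3] holder [26.3  0.3 38.3] F_holder [-1.  -1.3  2.7] w 0.0
tool axes in holder
 [[-1.     0.     0.001]
 [ 0.     1.    -0.   ]
 [-0.001 -0.    -1.   ]]
0 [[[167.0, 337.0]], [[176.0, 384.0]], [[380.0, 305.0]], [[389.0, 352.0]]]
20 [[[177.0, 373.0]], [[186.0, 421.0]], [[391.0, 341.0]], [[401.0, 388.0]]]
25 [[[179.0, 383.0]], [[188.0, 430.0]], [[394.0, 350.0]], [[403.0, 397.0]]]
30 [[[182.0, 392.0]], [[191.0, 439.0]], [[397.0, 359.0]], [[406.0, 406.0]]]
```

View pics/p6.png

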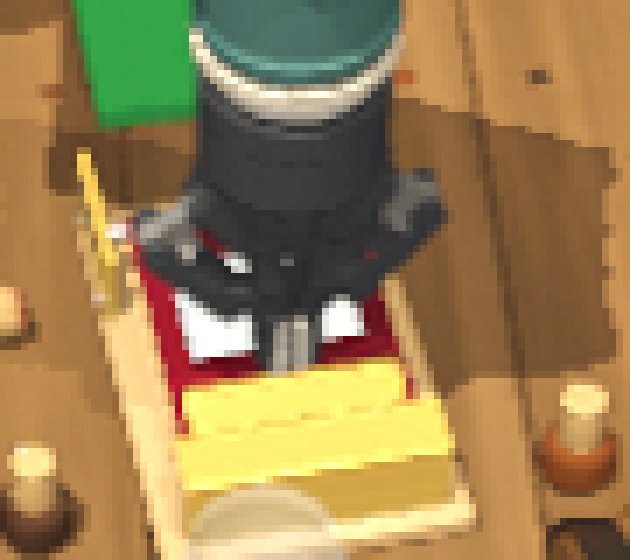

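The ridge has moved to about (185,390)–(403,358), which puts the carriage at roughly 26–28 mm. Its slope has reached the lip. Letting go: back a touch and up.

Emit:
servo_tool(commands=[[[0,0,0],[0.001,0,0.0],0],[[0,0,0],[0.001,0,-0.003],0],[[0,0,0],[0.002,0,-0.008],0],[[0,0,0],[0.002,0,-0.03],0],[[0,0,0],[0,0,-0.05],0]])

```text
t: 10.35
position: [556.8, 2.0, 129.2]
ee_rot: [-2.063, -2.366, 0.003]
wrist_force: [0.5, -0.2, -0.5]
gripper_width: -0.0
grasp_force: 0.0
```

Emit:
servo_tool(commands=[[[0,0,0],[0.05,0,-0.03],0],[[0,0,0],[0.05,0,0],0],[[0,0,0],[0.05,0,0],0],[[0,0,0],[0.05,0,0],0],[[0,0,0],[0,0,0],0]])

```text
t: 10.98
position: [530.4, 203.0, 159.8]
ee_rot: [-2.06, -2.372, -0.002]
wrist_force: [0.3, -0.3, -0.2]
gripper_width: 0.1
grasp_force: 0.0
```

Run:
```python
from h import *
import cv2
where()
a=bot.snapshot("side");b=bot.snapshot("top")
cv2.imwrite("pics/p7.png",np.hstack([cv2.resize(a[150:260,235:335],(400,440),interpolation=3),cv2.resize(b[140:250,240:340],(400,440),interpolation=3)]))
for c in(15,20,25,30): print(c,[((proj("top",hw((x+c,y,51),P))-[240,140])*4).round().tolist() for y in(-45,45) for x in(11,)],[((proj("side",hw((x+c,y,51),P))-[235,150])*4).round().tolist() for y in(-45,45) for x in(11,)])
```

```text
t 10.97 tcp [530.4 203.  159.8] holder [-1.834e+02  1.000e-01  1.598e+02] F_holder [ 0.3  0.3 -0.2] w 0.1
tool axes in holder
 [[-1.    -0.004 -0.001]
 [-0.004  1.     0.001]
 [ 0.001  0.001 -1.   ]]
15 [[[232.0, 247.0]], [[209.0, 113.0]]] [[[160.0, 245.0]], [[282.0, 227.0]]]
20 [[[240.0, 246.0]], [[217.0, 112.0]]] [[[161.0, 251.0]], [[284.0, 232.0]]]
25 [[[248.0, 245.0]], [[224.0, 111.0]]] [[[162.0, 256.0]], [[285.0, 237.0]]]
30 [[[255.0, 244.0]], [[232.0, 110.0]]] [[[164.0, 261.0]], [[287.0, 242.0]]]
```

View pics/p7.png

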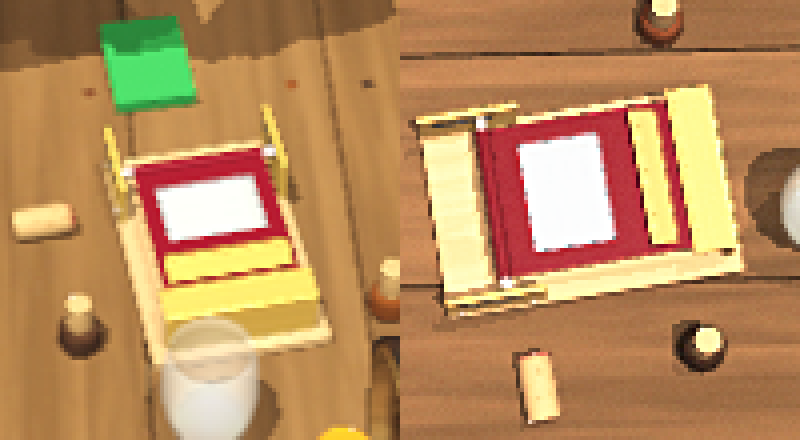

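The flap stays shut with the arm away. In the top view the ridge's back edge runs (228,110)–(250,245), so the carriage is at about 26 mm. The bystanders look unmoved.

```bash
python3 -c "
from plant import bot
print(bot.hand_in())"
```

```text
the job is handed in; nothing more can be done
None
```

The holder is closed and the job handed in (no verdict was returned): the flap lies flat with its edge tucked under the lip (carriage about 26 mm), stays shut by itself, and no bystander in the last picture looked moved.

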